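Clear the bottles and sort the column drawer by weight

ROBOT

A 6-joint arm with a two-finger parallel gripper is mounted at the origin on the work surface. World frame = base frame: x ahead of the robot, y to its left, z up, the work surface at z = 0. Lengths are in m, angles in rad, forces in N, time in s.
With the tool pointing down it reaches from about 0.35 to 0.975 m from the base axis. Payload 4.9 kg.
Tool frame: the origin (TCP) lies at the very end of the fingers, on their centre line; the grasp point (between the pads) lies 19 mm behind it (ctrl.tcp_to_grasp is the z of the grasp point in the tool frame, in m); z points along the fingers, y is the line along which they close (so a half turn about z gives the same grasp; the last joint's range is limited). The gripper opens to 85 mm and grips with 20 to 120 N. Pads are 22 mm wide; open, the fingers measure 114 mm over their backs; the gripper's body (76 mm by 85 mm) begins 54 mm behind the grasp point. The pads swing forward as they close: fully open they stand 13 mm farther back than shut.
Start: joints at [1.024, 0.053, 1.613, -0, 1.476, -0.119], TCP at [0.259, 0.569, 0.231] pointing down, gripper open.
Joint ranges: [-3.01, 3.01], [-1.01, 2.22], [0.06, 2.58], [-1.02, 4.17], [0.09, 2.62], [-3.14, 3.14]. Speed limits (rad/s): [2.57, 2.57, 3.14, 3.14, 3.14, 3.14].

INTERFACE

Orientations are given as a rotation vector (axis times angle).
In Python, from station import ctrl, eyes, job, nets gives the robot as it stands. The module is installed in compiled form; this text tells all that it offers.
- The arm moves only by the tool jog_arm, never from a script. Its argument "commands" is one flat list of numbers, 7 for each row, row after row: the shift along the tool's x, y, z each as a share of 0.06 m, from -1 to 1, then the turn, a rotation vector about the tool's x, y, z each as a share of 0.1 rad, from -1 to 1, then the finger opening in mm, from 0 to 85.4. In form: [x, y, z, ax, ay, az, grip, x, y, z, ax, ay, az, grip, ...]. A call has 1 to 20 rows; each row shifts and turns the commanded pose from where the row before left it, along the tool's axes as they then stand; what a row does not reach is not made up. A row lasts 1/8 s, in which the tool goes at most 62.5 mm and 10.7 degrees, less where a joint would pass 70% of its speed; a pose out of reach is approached as far as the arm can. A call with a number of a shift or a turn outside -1 to 1 is refused whole. A call with a gripper value outside its range is refused whole. The fingers move at their own pace and stop on an object; "newtons" is the grip in N (left out, the last holds). Time passes only in rows, so rows that do not move let the fingers close. It gives the time, the measured TCP pose, the force, the opening and the grip force at its end, in the units of the state.
- ctrl.get_obs(): the state, without advancing time (a new reading comes with each control period).
- eyes.get_image(name): name is "side" or "top"; returns a dict with "image" (384x512x3 uint8, red, green, blue), "z_map" (384x512 float32, m along the optical axis (not along the pixel's ray), 0 where there is no reading), "K" (3x3 intrinsics, pixels), "dist_coeffs" ([k1, k2, p1, p2, k3] as OpenCV has them; the pictures are not rectified), "cam_to_world" (4x4, takes a point from camera to world coordinates). Camera axes: x right, y up, looking along -z (the intrinsics and any distortion apply to the point x, -y, -z); pixel columns grow to the right and rows downward; lengths in m; the calibration is good to about 2 mm. A picture is of the moment at which its call begins.
- job.finish_job(): hands the job in; it is judged then, once.
Trained networks look in the newest picture that a camera, given by its name, has taken for a name from the list of things; names that differ only in an ending like _2 or _b are one class to them, and where a whole thing is asked for, a point or a joint stands for the part that bears it (a point fixed in the world has none). Each returns a list of dicts, best first, with "p" (0 to 1); they miss things now and then, are a little off and sometimes report something else, mostly with a low value. They report only what shows in the picture. A call takes as long as a camera call. They do not tell look-alikes from the thing itself.
- nets.silhouettes(camera, name): "mask" (384x512 bool, what is visible of it) and "bbox" ([left, top, right, bottom] in pixels, round what is visible of it).
The state is a dict: "t": time; "q": joint angles; "dq": joint speeds; "effort": joint torques, N m; "tool_pos": TCP position; "tool_rot": TCP orientation; "contact_force": force on the tool from outside, world axes, zero at the start; "wrist_torque": the same for the moment, N m; "opening": finger opening in m; "grip_force": force on a finger pad.
Only numpy, scipy, OpenCV 4.12 (cv2) and the standard library are available. Lean on these libraries where they do the work, as an engineer would, in place of code of your own. Each camera call takes 0.05 s, during which the arm holds its last target. There are 200 camera calls.

TASK

Solvent bottles have been left in front of the column drawer: first stand them upright on the flat black rubber mat, then pull the drawer open. Take out every column box and feel its weight by lifting it: lay the heavy ones, which still hold a column, flat and side by side on the floor of the plain steel tray, and put the light, empty ones in the deep white bin. Last, shut the drawer fully, leaving everything else on the bench where it stands.

Things in the scene. Friction and masses are not known exactly. Their poses are not given: they have to be found in the camera images.
- unit: low dark drawer unit, fixed, 240 deep (its x) x 400 wide (its y) x 100 mm high, origin at the centre of its underside; front faces its own -x, to the robot. Its one drawer, full width, pulls out along the unit's -x; inside it is 195 x 358 mm, floor 22 mm, side walls to 78 mm, front to 88 mm above the bench
- unit_drawer0 (a joint): how far the drawer is pulled out, m: 0 shut, 0.166 fully out. It runs with about 1 N of friction and stays where it is left; it may start up to 8 mm ajar
- unit_drawer0_handle (a point): centre of the drawer's handle, a horizontal steel bar (11 mm thick) 120 mm long along the unit's y, 35 mm in front of the drawer front and 62 mm above the bench; it moves with the drawer and can be pinched from above across the unit's x
- mat: bottle mat: flat black rubber mat fixed to the bench, 160 (its x) x 190 (its y) x 4 mm thick, no rim; room for two bottles side by side along its y. Origin at the centre of its underside, on the bench
- column_tray: column tray: bare steel shallow tray, rim 14 mm high; fixed to the bench; outside 160 (its x) x 190 (its y) mm, walls 5 mm thick, floor 5 mm thick. Origin at the centre of its underside, on the bench
- bin: bin for empty boxes: white plastic, deep, walls 50 mm high; fixed to the bench; outside 160 (its x) x 190 (its y) mm, walls 5 mm thick, floor 5 mm thick. Origin at the centre of its underside, on the bench
- bottle1: first squat glass solvent bottle with screwed-on cap, upright, 108 mm tall, 400 g; body 84 mm across up to 58 mm height, narrow neck, then a cap 42 mm across at 80 to 108 mm height to lift it by. Origin at the centre of its underside. Starts on the bench in front of the drawer, in the path of its handle and front. May be absent
- bottle2: second squat glass solvent bottle with screwed-on cap, upright, 108 mm tall, 400 g; body 84 mm across up to 58 mm height, narrow neck, then a cap 42 mm across at 80 to 108 mm height to lift it by. Origin at the centre of its underside. Starts on the bench in front of the drawer, in the path of its handle and front. May be absent
- box1: closed grey column box 1 of up to 4 (number unrelated to place or content); 110 long (its x) x 40 wide (its y) x 45 mm high (its z), origin at its CENTRE; starts flat in the drawer, long side along the drawer's pull direction, label up. All boxes look alike: one holding a steel column weighs 270 to 370 g, an empty one 60 to 80 g; lift to find out. May be absent
- box2: closed grey column box 2 of up to 4 (number unrelated to place or content); 110 long (its x) x 40 wide (its y) x 45 mm high (its z), origin at its CENTRE; starts flat in the drawer, long side along the drawer's pull direction, label up. All boxes look alike: one holding a steel column weighs 270 to 370 g, an empty one 60 to 80 g; lift to find out. May be absent
- box3: closed grey column box 3 of up to 4 (number unrelated to place or content); 110 long (its x) x 40 wide (its y) x 45 mm high (its z), origin at its CENTRE; starts flat in the drawer, long side along the drawer's pull direction, label up. All boxes look alike: one holding a steel column weighs 270 to 370 g, an empty one 60 to 80 g; lift to find out. May be absent
- box4: closed grey column box 4 of up to 4 (number unrelated to place or content); 110 long (its x) x 40 wide (its y) x 45 mm high (its z), origin at its CENTRE; starts flat in the drawer, long side along the drawer's pull direction, label up. All boxes look alike: one holding a steel column weighs 270 to 370 g, an empty one 60 to 80 g; lift to find out. May be absent
- vial_rack: bystander: white block 75 x 120 x 45 mm holding amber vials (69 mm high with them), stands on top of the drawer unit; origin at the centre of its underside; leave it where it is
- wash_bottle: bystander: white plastic wash bottle 64 mm across, 200 mm high with spout, left of the drawer unit; origin at the centre of its underside; leave it where it is
- jar: bystander: small amber jar 56 mm across, 75 mm high, right of the drawer unit; origin at the centre of its underside; leave it where it is
- timer: bystander: white lab timer 75 x 65 x 24 mm, on the far right; origin at the centre of its underside; leave it where it is
- beaker: bystander: glass beaker 68 mm across, 85 mm high, on the near right; origin at the centre of its underside; leave it where it is
- marker: bystander: black marker pen 130 x 16 x 14 mm, lying in front of the robot; origin at the centre of its underside; leave it where it is
Not all that is in view belongs to the job. What is shaped like the bottle2 but pink is not meant.

How it is judged:
By the outcome, as a careful person would: the job done as asked, in the order asked, and still so for the second after the job is handed in, with the robot touching nothing.
Of box1, box2, box3, box4 only 3 to 4 are there at a start; the rules pass over those that are not, and their reading is None.
Of bottle1, bottle2 only 1 to 2 are there at a start; the rules pass over those that are not, and their reading is None.
At some moment in a run one of bottle1, bottle2 may be knocked a few centimetres aside while the robot is not near it.
Once in a run the grip may slacken for a moment while it holds something.
It also fails if it takes over 210 s, if anything falls off the work surface, if the arm or the gripper's body presses on something with over 40 N, if the wrist force passes 120 N, or if a joint passes its speed limit or range.

## Working session

There is one attempt and no reset: what is moved stays moved. The work goes in short steps, Python scripts to look and compute and a tool call to move; the robot and the scene stay as the last step left them, time stands still between calls to the robot, and variables do not carry over. Pictures are saved under pics/ and viewed, at most 14 in all, crops included, and the job is handed in when it is done.

Besides the shell and the picture viewer there is one more tool, called after ">>>" as name(argument=value, ...) on one line, values as JSON. jog_arm: Moves the arm, as the interface text tells. Shift numbers are shares of 0.06 m and turn numbers shares of 0.1 rad, none past 1 either way. Its arguments: {"type":"object","properties":{"commands":{"type":"array","items":{"type":"number"}},"newtons":{"type":"number"}},"required":["commands"]}

```bash
mkdir -p pics
cat > h.py <<'E'
import numpy as np, cv2
from station import ctrl, eyes, job, nets
from scipy.spatial.transform import Rotation as R
def snap(cam, fn=None):
    d=eyes.get_image(cam)
    if fn: cv2.imwrite('pics/'+fn, cv2.cvtColor(d['image'],cv2.COLOR_RGB2BGR))
    return d
def cloud(d):
    h,w=d['z_map'].shape
    u,v=np.meshgrid(np.arange(w),np.arange(h))
    p=cv2.undistortPoints(np.stack([u,v],-1).reshape(-1,1,2).astype(np.float64),d['K'],np.array(d['dist_coeffs'])).reshape(h,w,2)
    z=d['z_map'].astype(float)
    P=np.stack([p[...,0]*z,-p[...,1]*z,-z],-1)
    T=d['cam_to_world']
    W=P@T[:3,:3].T+T[:3,3]
    W[z<=0]=np.nan
    return W
def obs():
    o=ctrl.get_obs()
    print('t',round(o['t'],2),'pos',np.round(o['tool_pos'],4),'R',np.round(R.from_rotvec(o['tool_rot']).as_matrix(),3).tolist(),'F',np.round(o['contact_force'],2),'open',o['opening'],'gf',o['grip_force'],'q',np.round(o['q'],2))
    return o
E
python3 - <<'E'
from h import *
o=obs(); print(ctrl.tcp_to_grasp)
for c in ('top','side'):
    d=snap(c,c+'0.png'); W=cloud(d); print(c,d['cam_to_world'].round(2).tolist())
    for n in ['unit','unit_drawer0_handle','mat','column_tray','bin','bottle1','box1','vial_rack','wash_bottle','jar','timer','beaker','marker']:
        for r in nets.silhouettes(c,n)[:5]:
            if r['p']<.2: continue
            q=W[r['mask']]; q=q[~np.isnan(q[:,0])]
            if len(q): print(n,round(r['p'],2),np.round(r['bbox']),'lo',np.percentile(q,3,axis=0).round(3),'hi',np.percentile(q,97,axis=0).round(3))
E
```

```text
t 0.0 pos [0.2589 0.5681 0.23  ] R [[-0.91, 0.415, -0.001], [0.415, 0.91, -0.002], [0.0, -0.002, -1.0]] F [0.56 0.02 0.48] open 0.08493044066966941 gf 0.0 q [ 1.02  0.05  1.61  0.    1.48 -0.12]
-0.0187
top [[0.03, 0.99, -0.14, 0.37], [-1.0, 0.03, -0.0, 0.07], [0.0, 0.14, 0.99, 1.19], [0.0, 0.0, 0.0, 1.0]]
unit 0.73 [148.  86. 267. 174.] lo [0.612 0.059 0.053] hi [0.852 0.435 0.105]
unit_drawer0_handle 0.81 [146. 157. 264. 173.] lo [0.578 0.06  0.021] hi [0.639 0.423 0.092]
mat 0.64 [295. 148. 353. 194.] lo [ 0.538 -0.252  0.001] hi [ 0.686 -0.074  0.01 ]
column_tray 0.62 [352. 179. 411. 227.] lo [ 0.429 -0.458  0.002] hi [ 0.582 -0.277  0.016]
bin 0.63 [295. 194. 356. 256.] lo [ 0.349 -0.256  0.002] hi [ 0.504 -0.069  0.052]
bin 0.47 [146. 157. 262. 175.] lo [0.578 0.06  0.015] hi [0.639 0.422 0.092]
bottle1 0.89 [171. 232. 197. 257.] lo [0.31  0.263 0.027] hi [0.381 0.336 0.111]
bottle1 0.71 [177. 183. 203. 212.] lo [0.462 0.256 0.034] hi [0.535 0.325 0.111]
vial_rack 0.59 [217. 109. 255. 131.] lo [0.699 0.08  0.113] hi [0.767 0.19  0.171]
wash_bottle 0.77 [ 77. 203. 130. 226.] lo 
[... 996 characters left out ...]
 0.002] hi [ 0.5   -0.071  0.051]
bottle1 0.73 [183. 159. 206. 193.] lo [0.303 0.257 0.007] hi [0.373 0.304 0.109]
bottle1 0.66 [225. 150. 249. 187.] lo [0.457 0.247 0.004] hi [0.53  0.299 0.11 ]
vial_rack 0.64 [302. 143. 332. 179.] lo [0.695 0.071 0.106] hi [0.768 0.176 0.17 ]
wash_bottle 0.76 [190. 106. 216. 158.] lo [0.396 0.496 0.009] hi [0.454 0.532 0.159]
jar 0.57 [335. 200. 356. 226.] lo [ 0.739 -0.089  0.006] hi [ 0.786 -0.046  0.077]
timer 0.81 [347. 275. 383. 306.] lo [ 0.641 -0.39   0.007] hi [ 0.718 -0.316  0.028]
beaker 0.81 [215. 312. 250. 357.] lo [ 0.271 -0.442  0.003] hi [ 0.331 -0.379  0.086]
marker 0.48 [209. 211. 232. 235.] lo [ 0.362 -0.013  0.005] hi [0.388 0.105 0.018]
```

Run:
```python
import cv2
a=cv2.imread('pics/top0.png')[60:300,60:440]; b=cv2.imread('pics/side0.png')[80:380,130:430]
cv2.imwrite('pics/top0c.png',cv2.resize(a,None,fx=2.1,fy=2.1,interpolation=cv2.INTER_CUBIC))
```

```text
(no output)
```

View pics/top0c.png

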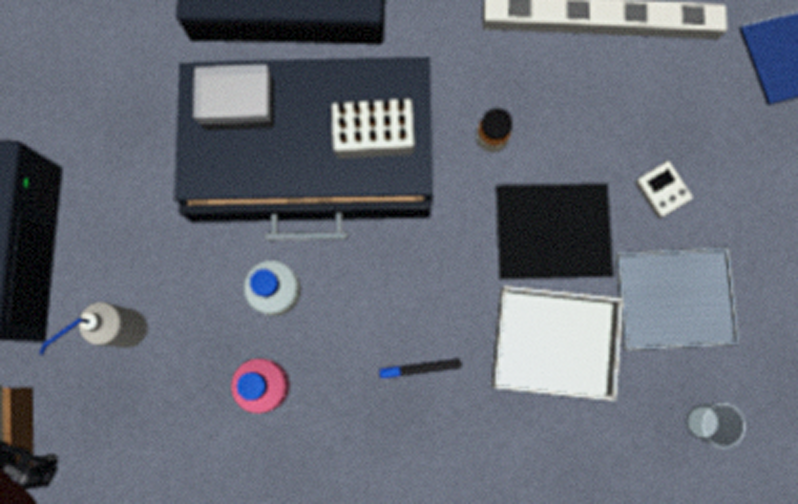

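View pics/side0.png

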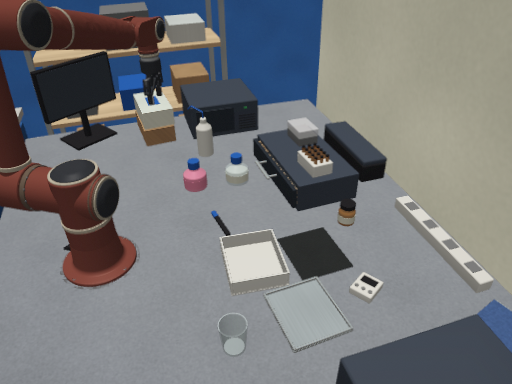

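The top view shows one clear bottle (crop pixel 270,287), the pink look-alike (258,386, to be left alone), the drawer slightly ajar with its handle at (307,237), the mat at (555,230), the bin at (557,343) and the tray at (677,300). The side view agrees with this.

```bash
cat >> h.py <<'E'
def rect(q):
    (c,s,a)=cv2.minAreaRect((q[:,:2]*1000).astype(np.float32)); return np.round(c,1),np.round(s,1),round(a,1)
def msk(cam,n,i=0):
    return nets.silhouettes(cam,n)[i]['mask']
E
python3 - <<'E'
from h import *
from scipy.ndimage import binary_erosion
for c in ('top','side'):
    d=snap(c); W=cloud(d)
    def pts(m,z0,z1):
        q=W[m]; q=q[~np.isnan(q[:,0])]; return q[(q[:,2]>z0)&(q[:,2]<z1)]
    for n,z0,z1 in [('mat',-.01,.02),('column_tray',.000,.03),('bin',.0,.06),('bin',.04,.06)]:
        print(c,n,rect(pts(msk(c,n),z0,z1)))
    X=W
    sel=lambda x0,x1,y0,y1,z0,z1:W[(W[...,0]>x0)&(W[...,0]<x1)&(W[...,1]>y0)&(W[...,1]<y1)&(W[...,2]>z0)&(W[...,2]<z1)]
    u=sel(.55,.95,.0,.5,.09,.112); print('unit top+front',rect(u))
    u=sel(.64,.95,.0,.5,.096,.112); print('unit top',rect(u))
    h=sel(.54,.61,.1,.4,.045,.08); print('handle',rect(h),h[:,2].max(), h.mean(0))
    for nm,b in (('white',(.42,.58,.2,.4)),('pink',(.26,.42,.2,.4))):
        cap=sel(*b,.098,.125); print(nm,'cap',cap.mean(0).round(4),(cap.max(0)-cap.min(0)).round(3),len(cap))
        body=sel(*b,.05,.066); print('body',((body.max(0)+body.min(0))/2).round(4),(body.max(0)-body.min(0)).round(3))
E
```

```text
top mat (array([ 615.9, -163.9]), array([163.3, 194.7]), 3.0)
top column_tray (array([ 503.6, -370.8]), array([168.4, 198.5]), 5.5)
top bin (array([ 429.4, -168.4]), array([203.3, 170.1]), 85.4)
top bin (array([ 425.1, -163.4]), array([193.5, 161.4]), 85.6)
unit top+front (array([786.7, 255.5]), array([344. , 412.3]), 2.8)
unit top (array([794.6, 247.9]), array([309.2, 406.7]), 0.0)
handle (array([591.7, 288.3]), array([222.9,  34.5]), 89.5) 0.0798831439561245 [0.58531089 0.24718091 0.06715009]
white cap [0.4999 0.2914 0.1083] [0.038 0.041 0.016] 143
body [0.5197 0.2699 0.0585] [0.12  0.127 0.015]
pink cap [0.345  0.3021 0.1086] [0.04  0.041 0.015] 154
body [0.3445 0.3027 0.058 ] [0.081 0.082 0.016]
side mat (array([ 608.9, -166.3]), array([161.4, 193.2]), 3.1)
side column_tray (array([ 504.1, -363.1]), array([173. , 207.8]), 2.5)
side bin (array([ 432.2, -138.7]), array([252.6, 177. ]), 85.4)
side bin (array([ 421.7, -165.8]), array([197. , 160.4]), 85.5)
unit top+front (array([784.4, 250.2]), array([347.5, 418.9]), 2.7)
unit top (array([744.2, 242.3]), array([224.2, 407.3]), 2.4)
handle (array([590.1, 285.2]), array([ 39.7, 228.3]), 0.0) 0.07972926208853082 [0.59281903 0.27762638 0.06386565]
white cap [0.4957 0.2855 0.107 ] [0.038 0.045 0.014] 77
body [0.5175 0.2652 0.058 ] [0.125 0.103 0.016]
pink cap [0.341  0.2957 0.1065] [0.04  0.046 0.014] 82
body [0.3414 0.292  0.058 ] [0.083 0.07  0.016]
```

>>> jog_arm(commands=[0,0,0,0,0,-0.944,85,0,0,0,0,0,-0.944,85,0,0,0,0,0,-0.944,85,0,0,0,0,0,-0.944,85,0,0,0,0,0,-0.944,85,-0.472,-0.604,0.1,0,0,0,85,-0.472,-0.604,0.1,0,0,0,85,-0.472,-0.604,0.1,0,0,0,85,-0.472,-0.604,0.1,0,0,0,85,-0.472,-0.604,0.1,0,0,0,85,-0.472,-0.604,0.1,0,0,0,85,-0.472,-0.604,0.1,0,0,0,85,-0.472,-0.604,0.1,0,0,0,85,0,0,0,0,0,0,85])

```text
t: 3.65
tool_pos: [0.4997, 0.2868, 0.1827]
tool_rot: [0.063, -3.14, 0.001]
contact_force: [-0.3, -0.6, 0.3]
opening: 0.0849
grip_force: 0.0
```

```bash
cat >> h.py <<'E'
def to(x,y,z,o=None):
    o=o or ctrl.get_obs(); M=R.from_rotvec(o['tool_rot']).as_matrix()
    s=M.T@(np.array([x,y,z])-o['tool_pos'])/.06
    print('need shares',s.round(2),'yawY',round(np.arctan2(M[1,1],M[0,1]),4))
E
python3 - <<'E'
from h import *
obs(); to(.498,.2885,.075)
for c in ('top','side'):
    d=snap(c); W=cloud(d)
    sel=lambda x0,x1,y0,y1,z0,z1:W[(W[...,0]>x0)&(W[...,0]<x1)&(W[...,1]>y0)&(W[...,1]<y1)&(W[...,2]>z0)&(W[...,2]<z1)]
    for nm,b in (('white',(.42,.58,.2,.4)),('pink',(.26,.42,.2,.4))):
        cap=sel(*b,.098,.125); print(nm,'cap',cap.mean(0).round(4),len(cap))
E
```

```text
t 3.65 pos [0.4997 0.2868 0.1827] R [[-0.999, -0.04, -0.001], [-0.04, 0.999, -0.001], [0.001, -0.001, -1.0]] F [-0.3  -0.6   0.33] open 0.08492673894800419 gf 0.0 q [ 0.39 -0.03  1.78 -0.    1.39 -1.22]
need shares [0.03 0.03 1.8 ] yawY 1.6108
white cap [nan nan nan] 0
pink cap [nan nan nan] 0
white cap [0.4958 0.2848 0.1063] 82
pink cap [0.3408 0.295  0.1071] 83<stdin>:7: RuntimeWarning: Mean of empty slice.
  ret = um.true_divide(
```

>>> jog_arm(commands=[0,0,0.4,0,0,0,85,0,0,0.4,0,0,0,85,0,0,0.4,0,0,0,85,0,0,0.35,0,0,0,85,0,0,0.25,0,0,0,85,0,0,0,0,0,0,60,0,0,0,0,0,0,45,0,0,0,0,0,0,35,0,0,0,0,0,0,35,0,0,0,0,0,0,35,0,0,0,0,0,0,35], newtons=50)

```text
t: 5.12
tool_pos: [0.4994, 0.29, 0.0769]
tool_rot: [-0.069, 3.138, 0.003]
contact_force: [-0.3, 3.6, 5.9]
opening: 0.0409
grip_force: 50.7
```

Run:
```python
from h import *
obs(); to(.6125,-.165,.16)
d=snap('side'); W=cloud(d)
m=msk('side','mat');q=W[m];print(np.nanmean(q,axis=0))
for n in ('column_tray',):
  for c in ('top','side'):
    if c=='top': d=snap('top');W=cloud(d)
    else: d=snap('side');W=cloud(d)
    for z0,z1 in ((-.002,.03),(.0095,.03)):
      q=W[msk(c,n)];q=q[~np.isnan(q[:,0])];q=q[(q[:,2]>z0)&(q[:,2]<z1)];print(c,len(q),rect(q))
# unit
W=cloud(snap('top'))
q=W[(abs(W[...,2]-.103)<.008)&(W[...,0]>.6)&(W[...,0]<.87)&(W[...,1]>.03)&(W[...,1]<.46)];print('unit',rect(q))
```

```text
t 5.12 pos [0.4994 0.29   0.0769] R [[-0.999, -0.044, 0.003], [-0.044, 0.999, 0.002], [-0.003, 0.002, -1.0]] F [-0.27  3.58  5.95] open 0.04094198343330229 gf 50.693503618240356 q [ 0.4   0.08  1.85  0.    1.2  -1.22]
need shares [-1.55 -7.66 -1.4 ] yawY 1.615
[ 0.60787571 -0.17257408  0.00424558]
top 2542 (array([ 504. , -371.3]), array([165.5, 199. ]), 4.5)
top 453 (array([ 505.5, -367.7]), array([162.3, 191.6]), 4.1)
side 3942 (array([ 502.9, -369.9]), array([167.1, 194.8]), 3.0)
side 592 (array([ 499.8, -370.7]), array([162.6, 192.8]), 5.2)
unit (array([739.4, 247.4]), array([243.1, 400.5]), 2.3)
```

>>> jog_arm(commands=[0,0,-0.2,0,0,0,35,0,0,-0.4,0,0,0,35,0,0,-0.4,0,0,0,35,0,0,-0.4,0,0,0,35,-0.05,-0.2,0,0,0,0,35,-0.12,-0.5,0,0,0,0,35,-0.12,-0.6,0,0,0,0,35,-0.12,-0.6,0,0,0,0,35,-0.12,-0.6,0,0,0,0,35,-0.12,-0.6,0,0,0,0,35,-0.12,-0.6,0,0,0,0,35,-0.12,-0.6,0,0,0,0,35,-0.12,-0.6,0,0,0,0,35,-0.12,-0.6,0,0,0,0,35,-0.12,-0.6,0,0,0,0,35,-0.12,-0.6,0,0,0,0,35,-0.12,-0.6,0,0,0,0,35,-0.1,-0.36,0,0,0,0,35,0,0,0,0,0,0,35,0,0,0,0,0,0,35], newtons=60)

```text
t: 8.07
tool_pos: [0.6134, -0.1652, 0.1583]
tool_rot: [0.07, -3.139, -0.002]
contact_force: [0.1, 0.4, -4.8]
opening: 0.0407
grip_force: 62.3
```

Run:
```python
from h import *
obs(); to(.614,-.164,.085)
d=snap('side','carry.png')
```

```text
t 8.07 pos [ 0.6134 -0.1652  0.1583] R [[-0.999, -0.044, -0.002], [-0.044, 0.999, 0.001], [0.002, 0.001, -1.0]] F [ 0.12  0.37 -4.76] open 0.04066501381020039 gf 62.30117082595825 q [-0.38  0.13  1.65  0.    1.36 -2.  ]
need shares [-0.01  0.02  1.22] yawY 1.6153
```

View pics/carry.png

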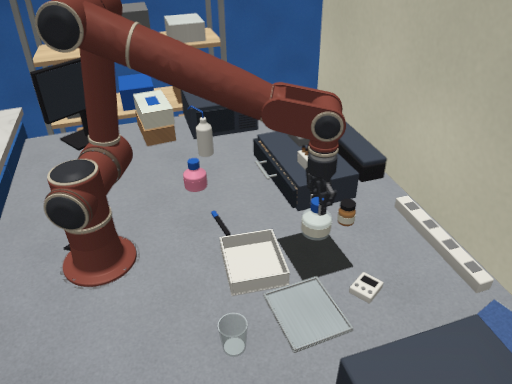

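The picture shows the bottle hanging upright over the mat (pixel 317,225), with the pink one untouched.

>>> jog_arm(commands=[0,0,0.35,0,0,0,35,0,0,0.35,0,0,0,35,0,0,0.3,0,0,0,35,0,0,0.16,0,0,0,35,0,0,0.07,0,0,0,35,0,0,0.04,0,0,0,35,0,0,0,0,0,0,35,0,0,0,0,0,0,35])

```text
t: 9.12
tool_pos: [0.6145, -0.1661, 0.0839]
tool_rot: [-0.069, 3.14, -0.001]
contact_force: [-0.2, 0.3, -3.6]
opening: 0.0404
grip_force: 62.5
```

>>> jog_arm(commands=[0,0,0.04,0,0,0,35,0,0,0.02,0,0,0,35,0,0,0,0,0,0,35,0,0,0,0,0,0,35])

```text
t: 9.62
tool_pos: [0.6148, -0.166, 0.0808]
tool_rot: [-0.069, 3.139, -0.001]
contact_force: [-1.2, 1.5, 5.4]
opening: 0.0407
grip_force: 62.9
```

>>> jog_arm(commands=[0,0,0,0,0,0,45,0,0,0,0,0,0,55,0,0,0,0,0,0,80,0,0,0,0,0,0,85,0,0,-0.3,0,0,0,85,0,0,-0.6,0,0,0,85,0,0,-0.7,0,0,0,85,0,0,-0.4,0,0,0,85,0,0,0,0,0,0.98,85,0,0,0,0,0,0.98,85,0,0,0,0,0,0.98,85,0,0,0,0,0,0.98,85,0,0,0,0,0,0.98,85,0,0,0,0,0,0.98,85,0,0,0,0,0,0.98,85,0,0,0,0,0,0.98,85])

```text
t: 11.62
tool_pos: [0.6144, -0.1661, 0.2012]
tool_rot: [1.14, 2.926, -0.0]
contact_force: [-0.7, 0.3, -0.3]
opening: 0.085
grip_force: 0.0
```

Run:
```python
from h import *
obs()
for c in ('top','side'):
    d=snap(c,c+'h.png'); W=cloud(d)
    m=(W[...,0]>.55)&(W[...,0]<.605)&(W[...,1]>.14)&(W[...,1]<.36)&(W[...,2]>.04)&(W[...,2]<.08)
    q=W[m]; 
    if len(q): print(c,len(q),q.min(0),q.max(0))
    for i in range(160,360,20):
        s=m&(abs(W[...,1]-i/1000)<.01); 
        if s.any(): print(i,s.sum(),np.median(W[s],axis=0).round(4), W[s][:,0].min().round(4))
    q=W[(W[...,0]>.53)&(W[...,0]<.70)&(W[...,1]>-.27)&(W[...,1]<-.06)&(W[...,2]>.098)&(W[...,2]<.12)]; print('cap',len(q),q.mean(0) if len(q) else 0)
    # front panel top edge z~.088
    for i in range(80,430,50):
        s=(abs(W[...,1]-i/1000)<.01)&(abs(W[...,2]-.088)<.006)&(W[...,0]>.58)&(W[...,0]<.66)
        if s.any(): print('front',i,s.sum(),W[s][:,0].min().round(4),W[s][:,0].max().round(4))
```

```text
t 11.62 pos [ 0.6144 -0.1661  0.2012] R [[-0.736, 0.677, 0.002], [0.677, 0.736, -0.001], [-0.002, 0.001, -1.0]] F [-0.69  0.31 -0.28] open 0.08504814154679591 gf 0.0 q [-0.38  0.1   1.62 -0.    1.43 -1.21]
top 151 [0.57427982 0.17667843 0.0599994 ] [0.60458783 0.30237296 0.07353906]
180 21 [0.5835 0.1863 0.0669] 0.5778
200 28 [0.5835 0.1984 0.0668] 0.5776
220 25 [0.5809 0.2197 0.0652] 0.5764
240 19 [0.5794 0.24   0.0664] 0.5762
260 18 [0.5785 0.261  0.0664] 0.5755
280 27 [0.5812 0.2852 0.0681] 0.5747
300 13 [0.5781 0.2949 0.0663] 0.5743
cap 3 [ 0.62001727 -0.14257365  0.10763   ]
front 80 36 0.6232 0.6429
front 130 35 0.6215 0.6407
front 180 35 0.6179 0.6391
front 230 28 0.616 0.6336
front 280 36 0.6138 0.634
front 330 31 0.6123 0.6325
front 380 27 0.6107 0.627
side 94 [0.56895762 0.1687502  0.05779818] [0.60481637 0.30382753 0.07343437]
160 1 [0.578  0.1688 0.0624] 0.578
180 26 [0.5843 0.1821 0.066 ] 0.5734
200 9 [0.5781 0.2026 0.067 ] 0.5747
220 11 [0.5757 0.2183 0.0666] 0.5726
240 10 [0.5744 0.2393 0.0668] 0.5705
260 9 [0.5743 0.2568 0.0665] 0.569
280 24 [0.5832 0.2831 0.0654] 0.5703
300 4 [0.5737 0.2941 0.0656] 0.5693
cap 146 [ 0.60870519 -0.17003013  0.11033536]
front 80 19 0.619 0.641
front 130 21 0.6165 0.6378
front 180 22 0.6137 0.6351
front 230 15 0.613 0.6329
front 280 19 0.6092 0.6318
front 330 14 0.6079 0.6289
front 380 12 0.6045 0.6247
```

>>> jog_arm(commands=[0,0,0,0,0,0.98,60,0,0,0,0,0,0.98,26,0,0,0,0,0,0.98,26,0,0,0,0,0,0.98,26,0,0,0,0,0,0.98,26,0,0,0,0,0,0.98,26,0,0,0,0,0,0.98,26,0,0,0,0,0,0.98,26,0.57,-0.028,0.06,0,0,0,26,0.57,-0.028,0.06,0,0,0,26,0.57,-0.028,0.06,0,0,0,26,0.57,-0.028,0.06,0,0,0,26,0.57,-0.028,0.06,0,0,0,26,0.57,-0.028,0.06,0,0,0,26,0.57,-0.028,0.06,0,0,0,26,0.57,-0.028,0.06,0,0,0,26,0.57,-0.028,0.06,0,0,0,26,0.57,-0.028,0.06,0,0,0,26,0.57,-0.028,0.06,0,0,0,26,0,0,0,0,0,0,26])

```text
t: 14.22
tool_pos: [0.5776, 0.2109, 0.1604]
tool_rot: [2.163, 2.278, 0.001]
contact_force: [0.6, -0.3, -0.8]
opening: 0.026
grip_force: 0.0
```

Run:
```python
from h import *
obs(); to(.5802,.21,.044)
d=snap('top','m1.png'); W=cloud(d)
for r in nets.silhouettes('top','bottle1')[:3]:
    q=W[r['mask']];print(r['p'],np.nanmedian(q,axis=0),np.nanmean(q[q[:,2]>.1],axis=0), r['bbox'])
```

```text
t 14.22 pos [0.5776 0.2109 0.1604] R [[-0.052, 0.999, 0.0], [0.999, 0.052, 0.0], [0.0, 0.0, -1.0]] F [ 0.56 -0.34 -0.82] open 0.026023328900788664 gf 0.0 q [0.23 0.08 1.7  0.   1.36 0.18]
need shares [-0.02  0.04  1.94] yawY 0.0517
0.76 [0.34355946 0.31129251 0.10405003] [0.34489055 0.29839498 0.14115843] [173.7, 231.6, 182.7, 255.7]
0.74 [0.42493249 0.51694841 0.12312204] [0.42562918 0.52620657 0.13856489] [77.6, 203.5, 129.3, 226.1]
0.59 [ 0.60547759 -0.15311718  0.06864649] [ 0.61498646 -0.16152354  0.11269386] [314.0, 153.4, 337.5, 180.6]
```

>>> jog_arm(commands=[0,0.02,0.4,0,0,0.05,26,0,0.02,0.4,0,0,0.05,26,0,0,0.4,0,0,0,26,0,0,0.4,0,0,0,26,0,0,0.34,0,0,0,26,0,0,0,0,0,0,26,0,0,0,0,0,0,8,0,0,0,0,0,0,8,0,0,0,0,0,0,8,0,0,0,0,0,0,8], newtons=50)

```text
t: 15.58
tool_pos: [0.581, 0.2085, 0.0442]
tool_rot: [2.179, 2.261, 0.0]
contact_force: [1.0, -5.2, 4.6]
opening: 0.0091
grip_force: 48.8
```

>>> jog_arm(commands=[0,-0.15,0,0,0,0,8,0,-0.3,0,0,0,0,8,0,-0.35,0,0,0,0,8,0,-0.35,0,0,0,0,8,0,-0.35,0,0,0,0,8,0,-0.35,0,0,0,0,8,0,-0.35,0,0,0,0,8,0,-0.3,0,0,0,0,8,0,-0.15,0,0,0,0,8,0,0,0,0,0,0,8,0,0,0,0,0,0,8])

```text
t: 16.95
tool_pos: [0.4214, 0.2011, 0.0441]
tool_rot: [2.176, 2.261, -0.007]
contact_force: [-1.0, -13.6, 8.3]
opening: 0.0091
grip_force: 50.5
```

Run:
```python
from h import *
obs()
d=snap('top','dr.png');cv2.imwrite('pics/drc.png',cv2.resize(cv2.imread('pics/dr.png')[70:290,100:380],None,fx=2.8,fy=2.7,interpolation=cv2.INTER_CUBIC))
```

```text
t 16.95 pos [0.4214 0.2011 0.0441] R [[-0.038, 0.999, -0.0], [0.999, 0.038, -0.006], [-0.006, -0.0, -1.0]] F [ -1.03 -13.58   8.27] open 0.009127244055526307 gf 50.54970324039459 q [ 0.29 -0.13  2.12 -0.01  1.15  0.25]
```

View pics/drc.png

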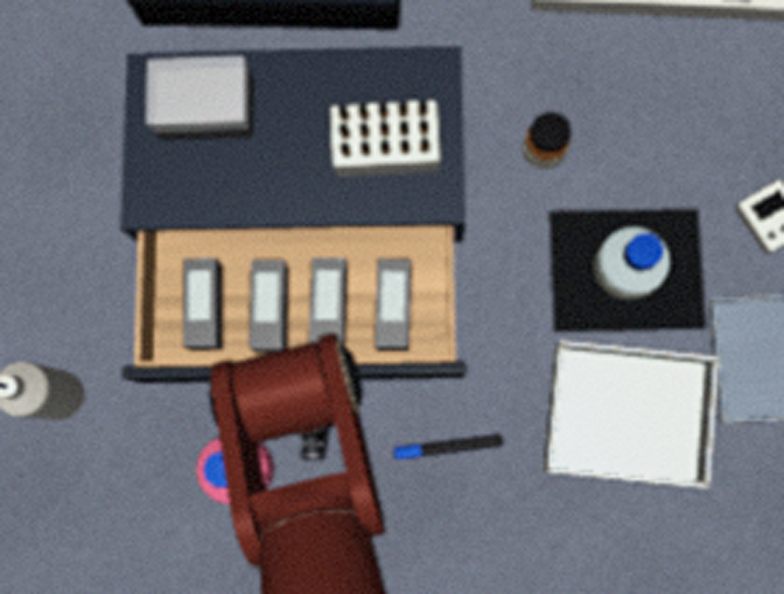

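>>> jog_arm(commands=[0,0,0,0,0,0,28,0,0,0,0,0,0,28,0,0,-0.6,0,0,0,28,0,0,-0.8,0,0,0,28,0,0,-0.8,0,0,0,28,0,0,0,0,0,-1,70,0,0,0,0,0,-1,70,0,0,0,0,0,-1,70,0,0,0,0,0,-1,70,0,0,0,0,0,-1,70,0,0,0,0,0,-1,70,0,0,0,0,0,-1,70,0,0,0,0,0,-1,70,0,0,0,0,0,-1,70,0,0,0,0,0,-1,70,0,0,0,0,0,-1,70,0,0,0,0,0,-1,70,0,0,0,0,0,-1,70,0,0,0,0,0,-1,70,0,0,0,0,0,-1,70])

```text
t: 19.5
tool_pos: [0.4208, 0.2038, 0.1747]
tool_rot: [-0.047, -3.14, -0.001]
contact_force: [-0.2, -0.2, 0.3]
opening: 0.0701
grip_force: 0.0
```

Run:
```python
from h import *
o=obs()
for c in ('top','side'):
    d=snap(c); W=cloud(d)
    for r in nets.silhouettes(c,'box1')[:6]:
        q=W[r['mask']];q=q[~np.isnan(q[:,0])];t=q[(q[:,2]>.055)&(q[:,2]<.08)]
        if len(t)>20: print(c,round(r['p'],2),r['bbox'],len(t),t[:,2].mean().round(4),rect(t),t.mean(0).round(4))
    for i in range(80,430,50):
        s=(abs(W[...,1]-i/1000)<.01)&(abs(W[...,2]-.088)<.006)&(W[...,0]>.42)&(W[...,0]<.50)
        if s.any(): print('front',i,s.sum(),W[s][:,0].min().round(4),W[s][:,0].max().round(4))
    q=W[(W[...,2]>.0095)&(W[...,2]<.03)&(W[...,0]>.4)&(W[...,0]<.6)&(W[...,1]>-.48)&(W[...,1]<-.262)];print('tray',rect(q))
```

```text
t 19.5 pos [0.4208 0.2038 0.1747] R [[-1.0, 0.03, -0.001], [0.03, 1.0, 0.001], [0.001, 0.001, -1.0]] F [-0.16 -0.16  0.26] open 0.07011832107254184 gf 0.0 q [ 0.29 -0.3   2.03  0.    1.41 -1.25]
top 0.91 [236.7, 164.1, 242.3, 197.5] 378 0.0683 (array([553.3, 124.7]), array([107.6,  36.5]), 2.1) [0.5525 0.1243 0.0683]
top 0.74 [211.0, 165.1, 223.9, 193.8] 303 0.0678 (array([559.1, 202.2]), array([97.4, 40. ]), 2.0) [0.5642 0.1999 0.0678]
top 0.61 [165.6, 162.9, 182.1, 196.5] 431 0.0676 (array([550.1, 350.4]), array([108.4,  42.5]), 3.7) [0.5492 0.3493 0.0676]
top 0.6 [190.3, 166.0, 204.0, 192.1] 301 0.0677 (array([557.1, 271.8]), array([90.7, 37.4]), 0.8) [0.5596 0.2715 0.0677]
front 80 30 0.4665 0.4798
front 130 30 0.4649 0.4782
front 180 7 0.4642 0.4769
front 380 21 0.4541 0.4709
tray (array([ 505. , -367.5]), array([162.6, 192.1]), 4.6)
side 0.91 [248.7, 181.2, 282.2, 200.2] 313 0.0657 (array([549.3, 101.1]), array([109.1,  92.1]), 2.7) [0.5474 0.114  0.0657]
side 0.78 [228.2, 151.2, 259.7, 168.8] 230 0.0657 (array([544.4, 348.7]), array([112.4,  53.8]), 3.5) [0.5425 0.341  0.0657]
side 0.76 [238.3, 170.9, 272.5, 188.3] 271 0.0654 (array([550.2, 195.9]), array([110.2,  45.7]), 0.2) [0.5473 0.1912 0.0654]
side 0.63 [216.7, 129.5, 360.1, 216.0] 1145 0.0678 (array([634.9, 231.7]), array([440.4, 395.8]), 2.8) [0.5908 0.149  0.0678]
side 0.54 [233.8, 160.7, 266.2, 178.3] 247 0.0654 (array([544.9, 254.8]), array([112.1,  72.8]), 9.4) [0.5416 0.2613 0.0654]
side 0.22 [188.7, 105.4, 213.9, 157.4] 86 0.0677 (array([420.8, 509.6]), array([34. , 63.2]), 75.2) [0.4216 0.5067 0.0677]
front 80 18 0.4623 0.4775
front 130 17 0.4602 0.4735
front 180 15 0.4576 0.4717
front 230 11 0.4561 0.469
front 280 12 0.4535 0.4663
front 330 5 0.4513 0.465
tray (array([ 501. , -362.1]), array([164.1, 208.6]), 3.1)
```

The top view shows the drawer out with four boxes inside (crop pixels 201,303; 267,303; 327,300; 393,303). The bottle stands on the mat at (635,262) and the pink one is untouched. Next I grasp the rightmost box.

>>> jog_arm(commands=[0,0,0,0,0,-0.72,54,-0.425,-0.284,0,0,0,0,54,-0.425,-0.284,0,0,0,0,54,-0.425,-0.284,0,0,0,0,54,-0.425,-0.284,0,0,0,0,54,-0.425,-0.284,0,0,0,0,54,0,0,0.4,0,0,0,54,0,0,0.4,0,0,0,54,0,0,0.4,0,0,0,54,0,0,0.4,0,0,0,54,0,0,0.4,0,0,0,54,0,0,0.2,0,0,0,54,0,0,0,0,0,0,54,0,0,0,0,0,0,40,0,0,0,0,0,0,32,0,0,0,0,0,0,32,0,0,0,0,0,0,32], newtons=45)

```text
t: 21.82
tool_pos: [0.553, 0.1231, 0.0447]
tool_rot: [-0.06, 3.139, 0.0]
contact_force: [0.1, 0.1, 4.3]
opening: 0.039
grip_force: 46.3
```

>>> jog_arm(commands=[0,0,-0.2,0,0,0,32,0,0,-0.35,0,0,0,32,0,0,-0.4,0,0,0,32,0,0,-0.4,0,0,0,32,0,0,-0.4,0,0,0,32,0,0,-0.2,0,0,0,32,0,0,0,0,0,0,32,0,0,0,0,0,0,32,0,0,0,0,0,0,32])

```text
t: 22.95
tool_pos: [0.5512, 0.1229, 0.159]
tool_rot: [0.06, -3.138, 0.0]
contact_force: [-0.9, 0.2, -2.9]
opening: 0.0392
grip_force: 45.6
```

```bash
cat >> h.py <<'E'
TR=(.504,-.368,.075); BN=(.4245,-.1645,-.078)
def slot(base,lx,ly): 
    c,s=np.cos(base[2]),np.sin(base[2]); return base[0]+c*lx-s*ly, base[1]+s*lx+c*ly
def plan(x,y,z,yaw):
    "rotation shares about tool z, then shifts in the rotated tool frame"
    o=ctrl.get_obs(); M=R.from_rotvec(o['tool_rot']).as_matrix(); cur=np.arctan2(M[1,1],M[0,1])
    a=np.pi/2+yaw; d=np.array([x,y,z])-o['tool_pos']
    print('az',round(-(a-cur)/.1,2),'x',round((-np.sin(a)*d[0]+np.cos(a)*d[1])/.06,2),'y',round((np.cos(a)*d[0]+np.sin(a)*d[1])/.06,2),'z',round(-d[2]/.06,2))
E
python3 - <<'E'
from h import *
obs(); 
print('tray');plan(*slot(TR,0,-63),.16,TR[2]) if 0 else plan(*slot(TR,0,-.063),.16,TR[2])
print('bin');plan(*slot(BN,0,-.048),.16,BN[2])
E
```

```text
t 22.95 pos [0.5512 0.1229 0.159 ] R [[-0.999, -0.038, -0.003], [-0.038, 0.999, -0.0], [0.003, -0.0, -1.0]] F [-0.91  0.16 -2.92] open 0.039152296037881604 gf 45.59871733188629 q [ 0.09 -0.03  1.82 -0.    1.35 -1.52]
tray
az -0.37 x 1.4 y -9.15 z -0.02
bin
az 1.16 x 1.73 y -5.74 z -0.02
```

>>> jog_arm(commands=[0,0,0,0,0,-0.37,32,0.1,-0.3,0,0,0,0,32,0.1,-0.5,0,0,0,0,32,0.1,-0.6,0,0,0,0,32,0.1,-0.6,0,0,0,0,32,0.1,-0.6,0,0,0,0,32,0.1,-0.6,0,0,0,0,32,0.1,-0.6,0,0,0,0,32,0.1,-0.6,0,0,0,0,32,0.1,-0.6,0,0,0,0,32,0.1,-0.6,0,0,0,0,32,0.1,-0.6,0,0,0,0,32,0.1,-0.6,0,0,0,0,32,0.1,-0.6,0,0,0,0,32,0.1,-0.6,0,0,0,0,32,0,-0.6,0,0,0,0,32,0,-0.4,0,0,0,0,32,0,-0.15,0,0,0,0,32,0,0,0,0,0,0,32,0,0,0,0,0,0,32])

```text
t: 25.45
tool_pos: [0.5094, -0.4299, 0.1603]
tool_rot: [0.119, -3.139, -0.001]
contact_force: [0.9, -1.1, -2.5]
opening: 0.0394
grip_force: 45.7
```

Run:
```python
from h import *
obs(); plan(*slot(TR,0,-.063),.0287,TR[2])
d=snap('top'); W=cloud(d)
q=W[(W[...,0]>.4)&(W[...,0]<.62)&(W[...,1]>-.52)&(W[...,1]<-.25)&(W[...,2]>.1)&(W[...,2]<.175)];print(len(q),q[:,2].max())
d=snap('side','place1.png')
```

```text
t 25.45 pos [ 0.5094 -0.4299  0.1603] R [[-0.997, -0.076, -0.0], [-0.076, 0.997, 0.001], [0.0, 0.001, -1.0]] F [ 0.91 -1.12 -2.47] open 0.039410501120409655 gf 45.73533833026886 q [-0.81  0.2   1.57  0.    1.37 -2.46]
az 0.01 x 0.01 y -0.01 z 2.19
141 0.17490488586452413
```

View pics/place1.png

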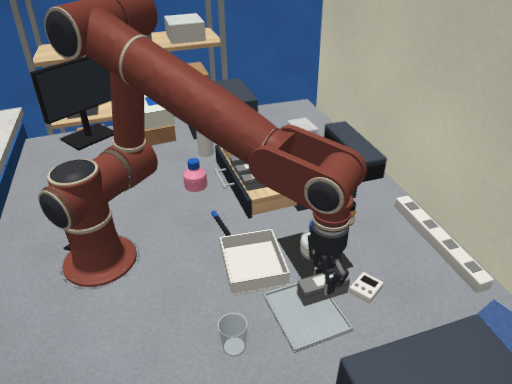

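The picture shows the box hanging level over the tray (pixel 323,290).

>>> jog_arm(commands=[0,0,0.3,0,0,0,32,0,0,0.4,0,0,0,32,0,0,0.4,0,0,0,32,0,0,0.4,0,0,0,32,0,0,0.3,0,0,0,32,0,0,0.2,0,0,0,32,0,0,0.1,0,0,0,32,0,0,0.06,0,0,0,32,0,0,0.03,0,0,0,32,0,0,0,0,0,0,32,0,0,0,0,0,0,32])

```text
t: 26.92
tool_pos: [0.5098, -0.431, 0.0296]
tool_rot: [-0.118, 3.139, -0.001]
contact_force: [-0.2, -0.1, -2.5]
opening: 0.039
grip_force: 45.8
```

>>> jog_arm(commands=[0,0,0.03,0,0,0,32,0,0,0.015,0,0,0,32,0,0,0,0,0,0,41,0,0,0,0,0,0,47,0,0,0,0,0,0,49,0,0,-0.2,0,0,0,49,0,0,-0.4,0,0,0,49,0,0,-0.5,0,0,0,54,0,0,-0.5,0,0,0,54,0,0,-0.5,0,0,0,54,-0.1,0.6,0,0,0,0,54,-0.1,0.6,0,0,0,0,54,-0.1,0.6,0,0,0,0,54,-0.1,0.6,0,0,0,0,54,-0.1,0.6,0,0,0,0,54,-0.1,0.6,0,0,0,0,54,-0.1,0.6,0,0,0,0,54,-0.1,0.6,0,0,0,0,54,-0.1,0.6,0,0,0,0,54,-0.1,0.6,0,0,0,0,54])

```text
t: 29.42
tool_pos: [0.5427, -0.0662, 0.1536]
tool_rot: [-0.118, 3.138, -0.001]
contact_force: [0.6, 0.2, 0.3]
opening: 0.0541
grip_force: 0.0
```

```bash
cat >> h.py <<'E'
def boxes(c='top'):
    d=snap(c); W=cloud(d)
    for r in nets.silhouettes(c,'box1')[:6]:
        q=W[r['mask']];q=q[~np.isnan(q[:,0])]
        if len(q)<20: continue
        t=q[q[:,2]>np.percentile(q[:,2],80)-.008]
        print('box',round(r['p'],2),t[:,2].mean().round(4),rect(t))
    for r in nets.silhouettes(c,'bottle1')[:4]:
        q=W[r['mask']];q=q[~np.isnan(q[:,0])];q=q[(q[:,2]>.098)&(q[:,2]<.12)]
        if len(q): print('bottle',round(r['p'],2),q.mean(0).round(4),len(q))
E
python3 - <<'E'
from h import *
obs(); boxes(); plan(.553,.200,.043,.042)
E
```

```text
t 29.43 pos [ 0.5427 -0.0662  0.1536] R [[-0.997, -0.075, 0.002], [-0.075, 0.997, -0.0], [-0.002, -0.001, -1.0]] F [0.62 0.25 0.26] open 0.05410846208533945 gf 0.0 q [-0.26 -0.07  1.87  0.    1.34 -1.9 ]
box 0.96 0.0678 (array([548.1, 350.4]), array([109.3,  41.5]), 3.9)
box 0.6 0.0679 (array([552.8, 202.4]), array([109.8,  40.1]), 1.0)
box 0.56 0.068 (array([548.8, 272.3]), array([107.2,  37. ]), 2.6)
box 0.55 0.0509 (array([ 510.6, -428.9]), array([111.5,  43.1]), 3.4)
box 0.29 0.0072 (array([ 505. , -362.8]), array([166.6, 199.5]), 5.4)
bottle 0.76 [0.345  0.3021 0.1083] 154
az 0.36 x -0.36 y 4.42 z 1.84
```

>>> jog_arm(commands=[0,0,0,0,0,0.36,54,-0.045,0.4,0,0,0,0,54,-0.045,0.6,0,0,0,0,54,-0.045,0.6,0,0,0,0,54,-0.045,0.6,0,0,0,0,54,-0.045,0.6,0,0,0,0,54,-0.045,0.6,0,0,0,0,54,-0.045,0.6,0,0,0,0,54,-0.045,0.44,0,0,0,0,54,0,0,0.4,0,0,0,54,0,0,0.4,0,0,0,54,0,0,0.4,0,0,0,54,0,0,0.4,0,0,0,54,0,0,0.22,0,0,0,54,0,0,0,0,0,0,54,0,0,0,0,0,0,42,0,0,0,0,0,0,34,0,0,0,0,0,0,32,0,0,0,0,0,0,32])

```text
t: 31.95
tool_pos: [0.5547, 0.1999, 0.0448]
tool_rot: [-0.061, 3.138, 0.0]
contact_force: [0.0, -0.8, 5.3]
opening: 0.0391
grip_force: 47.0
```

>>> jog_arm(commands=[0,0,-0.2,0,0,0,32,0,0,-0.35,0,0,0,32,0,0,-0.4,0,0,0,32,0,0,-0.4,0,0,0,32,0,0,-0.4,0,0,0,32,0,0,-0.2,0,0,0,32,0,0,0,0,0,0,32,0,0,0,0,0,0,32,0,0,0,0,0,0,32])

```text
t: 33.08
tool_pos: [0.5527, 0.1996, 0.1587]
tool_rot: [0.062, -3.138, 0.001]
contact_force: [0.7, -0.5, -2.7]
opening: 0.0396
grip_force: 45.9
```

Run:
```python
from h import *
o=obs(); F=[o['contact_force'][2]]
for i in range(2): snap('side' if i else 'top'); F.append(ctrl.get_obs()['contact_force'][2])
print(F)
print('tray');plan(*slot(TR,0,0),.16,TR[2])
print('bin');plan(*slot(BN,0,-.048),.16,BN[2])
```

```text
t 33.08 pos [0.5527 0.1996 0.1587] R [[-0.999, -0.039, -0.002], [-0.039, 0.999, -0.001], [0.003, -0.0, -1.0]] F [ 0.68 -0.53 -2.65] open 0.03955367170911423 gf 45.9210205078125 q [ 0.22  0.02  1.77  0.    1.35 -1.39]
[np.float64(-2.650073090067642), np.float64(-2.0062315254841905), np.float64(-2.5514450431037328)]
tray
az -0.36 x 1.52 y -9.37 z -0.01
bin
az 1.17 x 1.66 y -7.02 z -0.01
```

>>> jog_arm(commands=[0,0,0,0,0,-0.36,32,0.1,-0.3,0,0,0,0,32,0.1,-0.5,0,0,0,0,32,0.1,-0.6,0,0,0,0,32,0.1,-0.6,0,0,0,0,32,0.1,-0.6,0,0,0,0,32,0.1,-0.6,0,0,0,0,32,0.1,-0.6,0,0,0,0,32,0.1,-0.6,0,0,0,0,32,0.1,-0.6,0,0,0,0,32,0.1,-0.6,0,0,0,0,32,0.1,-0.6,0,0,0,0,32,0.1,-0.6,0,0,0,0,32,0.1,-0.6,0,0,0,0,32,0.1,-0.6,0,0,0,0,32,0.1,-0.6,0,0,0,0,32,0,-0.6,0,0,0,0,32,0,-0.17,0,0,0,0,32,0,0,0,0,0,0,32,0,0,0,0,0,0,32])

```text
t: 35.67
tool_pos: [0.5057, -0.3666, 0.16]
tool_rot: [0.119, -3.139, -0.001]
contact_force: [0.8, -0.8, -2.4]
opening: 0.0395
grip_force: 46.0
```

>>> jog_arm(commands=[0,0,0.3,0,0,0,32,0,0,0.4,0,0,0,32,0,0,0.4,0,0,0,32,0,0,0.4,0,0,0,32,0,0,0.3,0,0,0,32,0,0,0.2,0,0,0,32,0,0,0.1,0,0,0,32,0,0,0.05,0,0,0,32,0,0,0.03,0,0,0,32,0,0,0,0,0,0,32,0,0,0,0,0,0,32])

```text
t: 37.05
tool_pos: [0.5062, -0.3679, 0.0299]
tool_rot: [-0.118, 3.139, -0.001]
contact_force: [0.9, 0.4, -2.1]
opening: 0.0394
grip_force: 46.0
```

>>> jog_arm(commands=[0,0,0.03,0,0,0,32,0,0,0.015,0,0,0,32,0,0,0,0,0,0,41,0,0,0,0,0,0,46,0,0,0,0,0,0,48,0,0,-0.2,0,0,0,48,0,0,-0.4,0,0,0,48,0,0,-0.5,0,0,0,48,0,0,-0.5,0,0,0,54,0,0,-0.5,0,0,0,54,-0.1,0.6,0,0,0,0,54,-0.1,0.6,0,0,0,0,54,-0.1,0.6,0,0,0,0,54,-0.1,0.6,0,0,0,0,54,-0.1,0.6,0,0,0,0,54,-0.1,0.6,0,0,0,0,54,-0.1,0.6,0,0,0,0,54,-0.1,0.6,0,0,0,0,54,-0.1,0.6,0,0,0,0,54,-0.1,0.6,0,0,0,0,54])

```text
t: 39.55
tool_pos: [0.5391, -0.003, 0.1539]
tool_rot: [-0.118, 3.138, -0.0]
contact_force: [0.1, 0.1, -0.1]
opening: 0.0539
grip_force: 0.0
```

Run:
```python
from h import *
obs(); boxes(); plan(.550,.272,.043,.042)
```

```text
t 39.55 pos [ 0.5391 -0.003   0.1539] R [[-0.997, -0.075, 0.002], [-0.075, 0.997, -0.0], [-0.002, -0.0, -1.0]] F [ 0.05  0.06 -0.13] open 0.053897312571590764 gf 0.0 q [-0.14 -0.09  1.89 -0.    1.34 -1.79]
box 0.98 0.0507 (array([ 504.9, -367.3]), array([112.,  43.]), 2.9)
box 0.92 0.0509 (array([ 510.2, -428.5]), array([111.4,  44.4]), 2.2)
box 0.81 0.0679 (array([548.7, 350.3]), array([110.9,  41.4]), 3.6)
box 0.71 0.0681 (array([547.7, 272. ]), array([109.1,  36.9]), 2.5)
box 0.48 0.0868 (array([528.1, 244.6]), array([219.4, 378.8]), 2.6)
bottle 0.82 [ 0.6146 -0.1615  0.1122] 147
bottle 0.66 [0.3452 0.3021 0.1087] 152
az 0.36 x -0.38 y 4.57 z 1.84
```

>>> jog_arm(commands=[0,0,0,0,0,0.36,54,-0.045,0.4,0,0,0,0,54,-0.045,0.6,0,0,0,0,54,-0.045,0.6,0,0,0,0,54,-0.045,0.6,0,0,0,0,54,-0.045,0.6,0,0,0,0,54,-0.045,0.6,0,0,0,0,54,-0.045,0.6,0,0,0,0,54,-0.045,0.58,0,0,0,0,54,0,0,0.4,0,0,0,54,0,0,0.4,0,0,0,54,0,0,0.4,0,0,0,54,0,0,0.4,0,0,0,54,0,0,0.22,0,0,0,54,0,0,0,0,0,0,54,0,0,0,0,0,0,42,0,0,0,0,0,0,34,0,0,0,0,0,0,32,0,0,0,0,0,0,32])

```text
t: 42.08
tool_pos: [0.5507, 0.2716, 0.0451]
tool_rot: [-0.062, 3.138, 0.001]
contact_force: [0.1, -0.3, 6.2]
opening: 0.0391
grip_force: 46.3
```

>>> jog_arm(commands=[0,0,-0.2,0,0,0,32,0,0,-0.35,0,0,0,32,0,0,-0.4,0,0,0,32,0,0,-0.4,0,0,0,32,0,0,-0.4,0,0,0,32,0,0,-0.2,0,0,0,32,0,0,0,0,0,0,32,0,0,0,0,0,0,32,0,0,0,0,0,0,32])

```text
t: 43.2
tool_pos: [0.5488, 0.271, 0.159]
tool_rot: [0.061, -3.139, 0.001]
contact_force: [0.3, -0.6, -1.3]
opening: 0.039
grip_force: 45.5
```

Run:
```python
from h import *
o=obs(); F=[o['contact_force'][2]]
for i in range(2): snap('side' if i else 'top'); F.append(ctrl.get_obs()['contact_force'][2])
print(F)
print('tray');plan(*slot(TR,0,.063),.16,TR[2])
print('bin');plan(*slot(BN,0,-.048),.16,BN[2])
```

```text
t 43.2 pos [0.5488 0.271  0.159 ] R [[-0.999, -0.039, -0.002], [-0.039, 0.999, -0.001], [0.002, -0.001, -1.0]] F [ 0.31 -0.63 -1.31] open 0.03904898214868499 gf 45.52483677864075 q [ 0.34  0.08  1.71  0.    1.36 -1.27]
[np.float64(-1.3146067760385818), np.float64(-0.6708566593411226), np.float64(-1.2348284647039902)]
tray
az -0.36 x 1.55 y -9.52 z -0.01
bin
az 1.17 x 1.5 y -8.2 z -0.01
```

>>> jog_arm(commands=[0,0,0,0,0,0.585,32,0,0,0,0,0,0.585,32,0.1,-0.3,0,0,0,0,32,0.1,-0.5,0,0,0,0,32,0.1,-0.6,0,0,0,0,32,0.1,-0.6,0,0,0,0,32,0.1,-0.6,0,0,0,0,32,0.1,-0.6,0,0,0,0,32,0.1,-0.6,0,0,0,0,32,0.1,-0.6,0,0,0,0,32,0.1,-0.6,0,0,0,0,32,0.1,-0.6,0,0,0,0,32,0.1,-0.6,0,0,0,0,32,0.1,-0.6,0,0,0,0,32,0.1,-0.6,0,0,0,0,32,0.1,-0.6,0,0,0,0,32,0.1,-0.2,0,0,0,0,32,0,0,0,0,0,0,32,0,0,0,0,0,0,32])

```text
t: 45.68
tool_pos: [0.4216, -0.2114, 0.1603]
tool_rot: [-0.121, -3.139, -0.001]
contact_force: [0.1, 0.6, -0.9]
opening: 0.0394
grip_force: 45.6
```

Run:
```python
from h import *
obs(); plan(*slot(BN,0,-.048),.032,BN[2])
print(slot(BN,0,-.048))
```

```text
t 45.67 pos [ 0.4216 -0.2114  0.1603] R [[-0.997, 0.077, -0.0], [0.077, 0.997, 0.001], [0.0, 0.001, -1.0]] F [ 0.07  0.63 -0.89] open 0.03935510472802573 gf 45.58195173740387 q [-0.62 -0.27  2.03  0.    1.38 -2.12]
az 0.01 x 0.01 y -0.02 z 2.14
(np.float64(0.42075979526129753), np.float64(-0.21235405801510032))
```

>>> jog_arm(commands=[0,0,0.3,0,0,0,32,0,0,0.4,0,0,0,32,0,0,0.4,0,0,0,32,0,0,0.4,0,0,0,32,0,0,0.3,0,0,0,32,0,0,0.2,0,0,0,32,0,0,0.1,0,0,0,32,0,0,0.07,0,0,0,32,0,0,0.03,0,0,0,32,0,0,0,0,0,0,32,0,0,0,0,0,0,41,0,0,0,0,0,0,46,0,0,0,0,0,0,48,0,0,-0.2,0,0,0,48,0,0,-0.5,0,0,0,48,0,0,-0.5,0,0,0,48,0,0,-0.5,0,0,0,54,0,0,-0.4,0,0,0,54])

```text
t: 47.92
tool_pos: [0.4221, -0.2125, 0.157]
tool_rot: [0.122, 3.137, -0.002]
contact_force: [-0.5, 0.1, -0.5]
opening: 0.0538
grip_force: 0.0
```

Run:
```python
from h import *
obs(); boxes(); plan(.5495,.350,.043,.055)
```

```text
t 47.92 pos [ 0.4221 -0.2125  0.157 ] R [[-0.997, 0.078, 0.002], [0.078, 0.997, -0.001], [-0.002, -0.001, -1.0]] F [-0.46  0.07 -0.5 ] open 0.05380121914882683 gf 0.0 q [-0.62 -0.27  2.04 -0.    1.37 -2.12]
box 0.92 0.0522 (array([ 504.2, -346.4]), array([ 97.5, 211.7]), 9.3)
box 0.88 0.068 (array([548.6, 350.5]), array([111. ,  41.9]), 3.8)
box 0.59 0.0513 (array([ 537.8, -365.8]), array([45.6, 39.6]), 4.7)
bottle 0.72 [0.3451 0.3022 0.1085] 153
bottle 0.68 [ 0.6147 -0.1613  0.1119] 148
az -1.33 x -2.63 y 9.25 z 1.89
```

>>> jog_arm(commands=[0,0,0,0,0,-0.665,54,0,0,0,0,0,-0.665,54,-0.164,0.4,0,0,0,0,54,-0.164,0.6,0,0,0,0,54,-0.164,0.6,0,0,0,0,54,-0.164,0.6,0,0,0,0,54,-0.164,0.6,0,0,0,0,54,-0.164,0.6,0,0,0,0,54,-0.164,0.6,0,0,0,0,54,-0.164,0.6,0,0,0,0,54,-0.164,0.6,0,0,0,0,54,-0.164,0.6,0,0,0,0,54,-0.164,0.6,0,0,0,0,54,-0.164,0.6,0,0,0,0,54,-0.164,0.6,0,0,0,0,54,-0.164,0.6,0,0,0,0,54,-0.164,0.6,0,0,0,0,54,-0.164,0.45,0,0,0,0,54,0,0,0,0,0,0,54,0,0,0,0,0,0,54])

```text
t: 50.58
tool_pos: [0.5474, 0.3498, 0.1531]
tool_rot: [0.087, -3.138, 0.002]
contact_force: [-0.0, 0.0, 0.8]
opening: 0.0538
grip_force: 0.0
```

>>> jog_arm(commands=[0,0,0.4,0,0,0,54,0,0,0.4,0,0,0,54,0,0,0.4,0,0,0,54,0,0,0.4,0,0,0,54,0,0,0.28,0,0,0,54,0,0,0,0,0,0,54,0,0,0,0,0,0,42,0,0,0,0,0,0,34,0,0,0,0,0,0,32,0,0,0,0,0,0,32])

```text
t: 51.82
tool_pos: [0.5491, 0.3511, 0.0432]
tool_rot: [-0.087, 3.138, 0.001]
contact_force: [-0.2, 0.7, 5.5]
opening: 0.0392
grip_force: 45.7
```

>>> jog_arm(commands=[0,0,-0.2,0,0,0,32,0,0,-0.35,0,0,0,32,0,0,-0.4,0,0,0,32,0,0,-0.4,0,0,0,32,0,0,-0.4,0,0,0,32,0,0,-0.2,0,0,0,32,0,0,0,0,0,0,32,0,0,0,0,0,0,32,0,0,0,0,0,0,32])

```text
t: 52.95
tool_pos: [0.5475, 0.3503, 0.1572]
tool_rot: [0.087, -3.138, 0.002]
contact_force: [0.3, 0.3, -0.9]
opening: 0.0392
grip_force: 45.3
```

Run:
```python
from h import *
o=obs(); F=[o['contact_force'][2]]
for i in range(2): snap('side' if i else 'top'); F.append(ctrl.get_obs()['contact_force'][2])
print(F)
print('tray');plan(*slot(TR,0,.063),.16,TR[2])
print('bin');plan(*slot(BN,0,.048),.16,BN[2])
boxes('side')
```

```text
t 52.95 pos [0.5475 0.3503 0.1572] R [[-0.998, -0.055, -0.002], [-0.055, 0.998, -0.001], [0.002, -0.001, -1.0]] F [ 0.34  0.25 -0.89] open 0.03918941184675247 gf 45.288333892822266 q [ 0.45  0.17  1.62  0.    1.36 -1.17]
[np.float64(-0.8854388180950131), np.float64(-1.1152448935005712), np.float64(-1.039245501087271)]
tray
az -0.2 x 1.62 y -10.83 z -0.04
bin
az 1.33 x 1.38 y -7.92 z -0.04
box 0.97 0.1813 (array([542.7, 333.4]), array([ 71. , 110.5]), 88.5)
box 0.93 0.0501 (array([ 505.8, -433.4]), array([111.2,  43.8]), 2.5)
box 0.6 0.0507 (array([ 499.7, -374.2]), array([114.6,  60.5]), 13.7)
box 0.58 0.05 (array([ 414.5, -214.6]), array([ 45.1, 107.8]), 85.5)
bottle 0.94 [0.3407 0.2934 0.1068] 74
bottle 0.67 [ 0.6082 -0.171   0.1099] 150
bottle 0.65 [0.4221 0.5087 0.1092] 78
```

>>> jog_arm(commands=[0,0,0,0,0,0.665,32,0,0,0,0,0,0.665,32,0.092,-0.3,0,0,0,0,32,0.092,-0.5,0,0,0,0,32,0.092,-0.6,0,0,0,0,32,0.092,-0.6,0,0,0,0,32,0.092,-0.6,0,0,0,0,32,0.092,-0.6,0,0,0,0,32,0.092,-0.6,0,0,0,0,32,0.092,-0.6,0,0,0,0,32,0.092,-0.6,0,0,0,0,32,0.092,-0.6,0,0,0,0,32,0.092,-0.6,0,0,0,0,32,0.092,-0.6,0,0,0,0,32,0.092,-0.6,0,0,0,0,32,0.092,-0.4,0,0,0,0,32,0.092,-0.17,0,0,0,0,32,0,0,0,0,0,0,32,0,0,0,0,0,0,32])

```text
t: 55.58
tool_pos: [0.4286, -0.119, 0.1587]
tool_rot: [0.121, 3.139, 0.001]
contact_force: [1.4, -0.2, -1.6]
opening: 0.0395
grip_force: 45.4
```

Run:
```python
from h import *
obs(); plan(*slot(BN,0,.044),.032,BN[2])
```

```text
t 55.58 pos [ 0.4286 -0.119   0.1587] R [[-0.997, 0.077, 0.0], [0.077, 0.997, 0.0], [-0.0, 0.0, -1.0]] F [ 1.36 -0.22 -1.58] open 0.03949874362823075 gf 45.37593483924866 q [-0.44 -0.35  2.09  0.    1.4  -1.93]
az 0.01 x 0.01 y -0.03 z 2.11
```

>>> jog_arm(commands=[0,-0.03,0.3,0,0,0,32,0,0,0.4,0,0,0,32,0,0,0.4,0,0,0,32,0,0,0.4,0,0,0,32,0,0,0.3,0,0,0,32,0,0,0.2,0,0,0,32,0,0,0.1,0,0,0,32,0,0,0.07,0,0,0,32,0,0,0.03,0,0,0,32,0,0,0,0,0,0,32,0,0,0,0,0,0,41,0,0,0,0,0,0,46,0,0,0,0,0,0,48,0,0,-0.2,0,0,0,48,0,0,-0.5,0,0,0,48,0,0,-0.5,0,0,0,48,0,0,-0.5,0,0,0,48,0,0,-0.4,0,0,0,48])

```text
t: 57.82
tool_pos: [0.4288, -0.1217, 0.1552]
tool_rot: [0.122, 3.137, -0.002]
contact_force: [-0.8, 0.7, 0.2]
opening: 0.0482
grip_force: 0.0
```

Run:
```python
from h import *
obs(); boxes(); 
d=snap('top','p3.png');cv2.imwrite('pics/p3c.png',cv2.resize(cv2.imread('pics/p3.png')[70:290,130:420],None,fx=2.7,fy=2.7,interpolation=cv2.INTER_CUBIC))
W=cloud(d)
m=(W[...,0]>.40)&(W[...,0]<.44)&(W[...,1]>.14)&(W[...,1]<.34)&(W[...,2]>.045)&(W[...,2]<.08)
for i in range(180,320,20):
    s=m&(abs(W[...,1]-i/1000)<.01)
    if s.any(): print(i,np.median(W[s],axis=0).round(4))
plan(.355,.215,.12,.042)
```

```text
t 57.83 pos [ 0.4288 -0.1217  0.1552] R [[-0.997, 0.078, 0.002], [0.078, 0.997, -0.001], [-0.002, -0.001, -1.0]] F [-0.77  0.66  0.24] open 0.048162878864856255 gf 0.0 q [-0.44 -0.34  2.1  -0.    1.39 -1.94]
box 0.93 0.0508 (array([ 504.9, -367.7]), array([111.6,  43.5]), 2.9)
box 0.88 0.0506 (array([ 510.8, -429.5]), array([111.5,  44. ]), 3.3)
box 0.61 0.0509 (array([ 381.5, -207.8]), array([39.3, 35.4]), 85.3)
box 0.49 0.0574 (array([458.2, -95.7]), array([18.9, 53.8]), 44.9)
bottle 0.68 [0.345  0.302  0.1086] 154
bottle 0.58 [ 0.6144 -0.1617  0.1121] 148
180 [0.4284 0.1807 0.0669]
200 [0.426  0.2009 0.0685]
220 [0.4255 0.2217 0.0679]
240 [0.4233 0.2401 0.0669]
260 [0.4227 0.2604 0.0668]
280 [0.4241 0.2804 0.0667]
300 [0.4233 0.292  0.0675]
az -1.2 x 0.99 y 5.66 z 0.55
```

View pics/p3c.png

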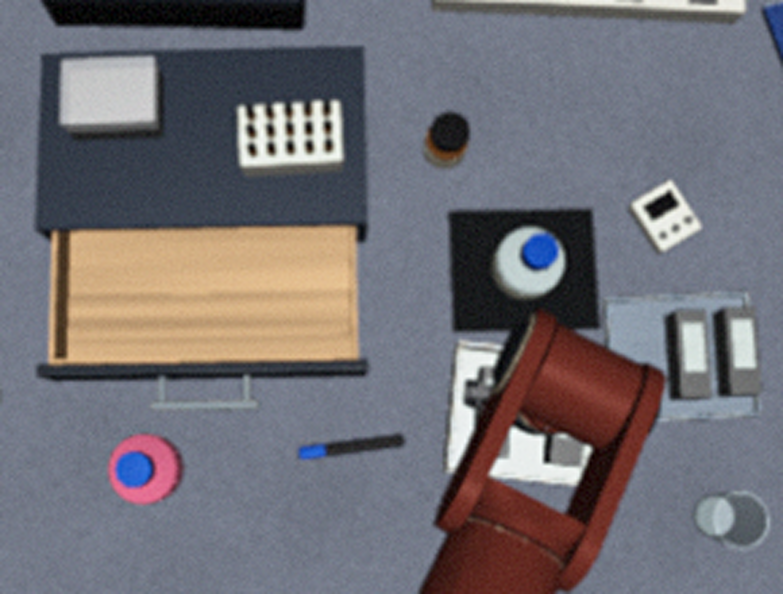

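The picture shows the drawer empty, two boxes lying in the tray (687,352 and 738,350), boxes in the bin, and the bottle on the mat (530,262). Now I shut the drawer by pushing the handle with closed fingers.

>>> jog_arm(commands=[0,0,0,0,0,-0.6,20,0,0,0,0,0,-0.6,0,0.049,0.576,0,0,0,0,0,0.049,0.576,0,0,0,0,0,0.049,0.576,0,0,0,0,0,0.049,0.576,0,0,0,0,0,0.049,0.576,0,0,0,0,0,0.049,0.576,0,0,0,0,0,0.049,0.576,0,0,0,0,0,0.049,0.576,0,0,0,0,0,0.049,0.576,0,0,0,0,0,0.049,0.576,0,0,0,0,0,0,0,0,0,0,0,0,0,0,0.4,0,0,0,0,0,0,0.4,0,0,0,0,0,0,0.4,0,0,0,0,0,0,0.4,0,0,0,0,0,0,0.24,0,0,0,0,0,0,0,0,0,0,0], newtons=30)

```text
t: 60.4
tool_pos: [0.3832, 0.2216, 0.0408]
tool_rot: [0.065, -3.138, 0.002]
contact_force: [0.2, -0.0, -1.5]
opening: -0.0002
grip_force: 0.0
```

Run:
```python
from h import *
obs(); boxes('side')
```

```text
t 60.4 pos [0.3832 0.2216 0.0408] R [[-0.999, -0.042, -0.003], [-0.042, 0.999, -0.001], [0.003, -0.001, -1.0]] F [ 0.21 -0.01 -1.47] open -0.00023098572815536027 gf 0.0 q [ 0.36 -0.19  2.18 -0.    1.15 -1.26]
box 0.9 0.0499 (array([ 423.9, -124.4]), array([ 46.1, 109.9]), 85.5)
box 0.73 0.05 (array([ 505.8, -433.6]), array([111.3,  42.5]), 1.5)
box 0.61 0.0507 (array([ 500.2, -371.5]), array([114.7,  58.7]), 14.5)
box 0.56 0.0498 (array([ 413.8, -224.6]), array([ 67.1, 112.5]), 86.7)
box 0.21 0.1635 (array([732.6, 133.4]), array([ 55.4, 102.3]), 6.3)
bottle 0.93 [0.3419 0.2957 0.1069] 78
bottle 0.7 [ 0.6082 -0.1713  0.1099] 146
```

>>> jog_arm(commands=[-0.15,0,0,0,0,0,0,-0.2,0,0,0,0,0,0,-0.2,0,0,0,0,0,0,-0.2,0,0,0,0,0,0,-0.2,0,0,0,0,0,0,-0.2,0,0,0,0,0,0,-0.2,0,0,0,0,0,0,-0.2,0,0,0,0,0,0,-0.2,0,0,0,0,0,0,-0.2,0,0,0,0,0,0,-0.2,0,0,0,0,0,0,-0.2,0,0,0,0,0,0,-0.2,0,0,0,0,0,0,-0.2,0,0,0,0,0,0,-0.2,0,0,0,0,0,0,-0.1,0,0,0,0,0,0,0,0,0,0,0,0,0])

```text
t: 62.68
tool_pos: [0.5671, 0.2301, 0.0424]
tool_rot: [0.066, -3.139, 0.001]
contact_force: [-3.3, 0.5, 1.4]
opening: -0.0001
grip_force: 1.6
```

>>> jog_arm(commands=[-0.05,0,0,0,0,0,0,-0.05,0,0,0,0,0,0,0,0,0,0,0,0,0])

```text
t: 63.05
tool_pos: [0.5673, 0.2301, 0.0422]
tool_rot: [0.067, -3.125, 0.004]
contact_force: [-24.3, -3.0, 17.4]
opening: -0.0001
grip_force: 12.2
```

>>> jog_arm(commands=[-0.05,0,0,0,0,0,0,-0.03,0,0,0,0,0,0,0,0,0,0,0,0,0])

```text
t: 63.42
tool_pos: [0.5673, 0.2301, 0.0421]
tool_rot: [0.067, -3.113, 0.007]
contact_force: [-40.5, -5.3, 29.8]
opening: 0.0002
grip_force: 21.0
```

>>> jog_arm(commands=[0.18,0,0,0,0,0,0,0.3,0,0,0,0,0,0,0.3,0,0,0,0,0,0,0,0,-0.4,0,0,0,0,0,0,-0.6,0,0,0,0,0,0,-0.6,0,0,0,0,0,0,-0.6,0,0,0,0,0,-0.6,0,0,0,0,0,0,-0.6,0,0,0,0,0,0,-0.6,0,0,0,0,0,0,-0.6,0,0,0,0,0,0,-0.6,0,0,0,0,0,0,-0.4,0,0,0,0,0,0,0,0,0,0,0,0])

```text
t: 65.18
tool_pos: [0.5404, 0.0234, 0.1747]
tool_rot: [-0.062, 3.139, -0.001]
contact_force: [0.2, 0.5, -0.6]
opening: 0.0001
grip_force: 0.0
```

Run:
```python
from h import *
obs(); boxes(); 
d=snap('top','end.png');cv2.imwrite('pics/endc.png',cv2.resize(cv2.imread('pics/end.png')[60:300,60:440],None,fx=2.1,fy=2.1,interpolation=cv2.INTER_CUBIC))
W=cloud(d)
for i in range(80,430,50):
    s=(abs(W[...,1]-i/1000)<.01)&(abs(W[...,2]-.088)<.006)&(W[...,0]>.58)&(W[...,0]<.66)
    if s.any(): print('front',i,s.sum(),W[s][:,0].min().round(4),W[s][:,0].max().round(4))
```

```text
t 65.17 pos [0.5404 0.0234 0.1747] R [[-0.999, -0.039, 0.002], [-0.039, 0.999, -0.001], [-0.002, -0.001, -1.0]] F [ 0.19  0.51 -0.63] open 0.00010282675263956154 gf 0.0 q [-0.09 -0.11  1.87 -0.    1.38 -1.7 ]
box 0.8 0.0509 (array([ 502.9, -366.1]), array([108.5,  42.8]), 3.3)
box 0.76 0.051 (array([ 419., -211.]), array([ 40.8, 110.6]), 85.4)
box 0.75 0.0508 (array([ 510.6, -430.5]), array([111.2,  45.7]), 3.0)
box 0.73 0.0511 (array([ 427.6, -118.9]), array([ 40.8, 110.9]), 88.0)
bottle 0.93 [0.3451 0.3021 0.1087] 151
bottle 0.83 [ 0.6147 -0.1615  0.1122] 147
front 130 32 0.6247 0.6406
front 180 32 0.6226 0.6376
front 230 29 0.6199 0.6365
front 280 32 0.6183 0.6341
front 330 33 0.6159 0.6319
front 380 24 0.6142 0.6258
```

View pics/endc.png

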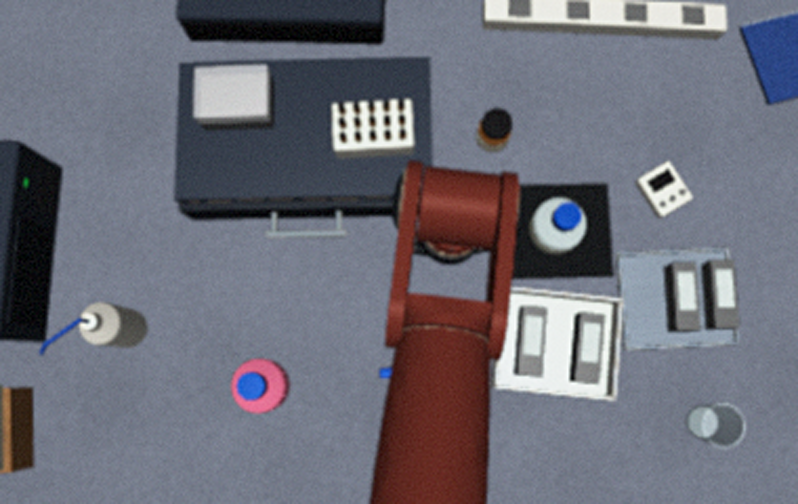

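The final view shows everything in place. The drawer is shut with no wood showing. The bottle is on the mat at (558,224), two boxes are in the tray at (684,296 and 721,294), and two are in the bin at (530,340 and 590,347). The pink bottle and the other visible bystanders haven't moved; the arm hides most of the marker.

```bash
python3 -c "
from station import job
print(job.finish_job())"
```

```text
the job is handed in; nothing more can be done
None
```

The job is handed in: the one solvent bottle stands on the mat, the two heavy boxes lie in the tray, the two light ones are in the bin, the drawer is shut, and I left the pink bottle and other bystanders alone.

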